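# Fit the flower stencil on the register pins and lock it

### The arm

A 6-joint arm with a two-finger parallel gripper is mounted at the origin on the work surface. World frame = base frame: x ahead of the robot, y to its left, z up, the work surface at z = 0. Lengths are in m, angles in rad, forces in N, time in s.
With the tool pointing down it reaches from about 0.3 to 0.775 m from the base axis. Payload 14.6 kg.
Tool frame: the origin (TCP) lies midway between the tips of the shut fingers; the grasp point (between the pads) lies 19 mm behind it; z points along the fingers, y is the line along which they close (so a half turn about z gives the same grasp; the last joint's range is limited). The gripper opens to 94 mm and grips with 3 to 60 N. Pads are 16 mm wide; open, the fingers measure 119 mm over their backs; the gripper's body (75 mm by 177 mm) begins 78 mm behind the grasp point.
Start: joints at [1.101, 0.3, 1.521, -0, 1.321, -0.067], TCP at [0.216, 0.506, 0.205] pointing down, gripper open.
Joint ranges: [-3.03, 3.03], [-0.79, 2.21], [0.23, 2.52], [-1.04, 4.18], [0, 3.07], [-2.55, 2.55]. Speed limits (rad/s): [2.22, 2.22, 2.57, 3.14, 3.14, 3.14].

### API

Orientations are given as [roll, pitch, yaw] about the fixed x, y, z axes, in that order (R = Rz(yaw) Ry(pitch) Rx(roll)).
In Python, from station import telemetry, optics, ctrl gives the robot as it stands.
- The arm moves only by the tool carry_out, never from a script. Its argument "plan" is a list that holds one entry, the list of rows, each a list of 7 numbers: the shift along the tool's x, y, z in mm, then the turn, a rotation vector about the tool's x, y, z in rad, then the finger opening in mm, from 0 to 94. A call has 1 to 20 rows; each row shifts and turns the commanded pose from where the row before left it, along the tool's axes as they then stand; what a row does not reach is not made up. A row lasts 1/12 s, in which the tool goes at most 41.7 mm and 7.16 degrees, less where a joint would pass 70% of its speed; a pose out of reach is approached as far as the arm can. A call with a gripper value outside its range is refused whole. The fingers move at their own pace and stop on an object; "squeeze" is the grip in N (left out, the last holds). Time passes only in rows, so rows that do not move let the fingers close. It gives the time, the measured TCP pose, the force, the opening and the grip force at its end, in the units of the state.
- telemetry.get_obs(): the state, without advancing time (a new reading comes with each control period).
- optics.camera(name): name is "side" or "top"; returns a dict with "pixels" (384x512x3 uint8, red, green, blue), "intrinsics" (3x3 intrinsics, pixels), "origin" and "rotation" of the camera in the world. Camera axes: x right, y down, z forward; pixel columns grow to the right and rows downward; lengths in m; the calibration is good to about 2 mm. A picture is of the moment at which its call begins. There is no depth.
- ctrl.hand_in(): hands the job in; it is judged then, once.
The state is a dict: "time_s": time; "qpos": joint angles; "joint_vel": joint speeds; "tau": joint torques, N m; "ee_pos": TCP position; "eef_rot": TCP orientation; "force": force on the tool from outside, world axes, zero at the start; "moment": the same for the moment, N m; "grip_width": finger opening in m; "grip_force": force on a finger pad.
Only numpy, scipy, OpenCV 4.12 (cv2) and the standard library are available. Lean on these libraries where they do the work, as an engineer would, in place of code of your own. Each camera call takes 0.05 s, during which the arm holds its last target. There are 200 camera calls.

### The job

Lift the orange stencil off the drying rack by its black handle and hang it on the two register pins of the painting board, round hole and slot both over their pins, until it lies flat and fully home on the white blank; feel for the pins with light pressure and never lean hard on it. Then swing the red-knobbed turn button straight over the stencil's front edge to lock it, and let go of everything. Do not disturb the paint pots, the tape roll or the dauber.

Things in the scene. Friction and masses are not known exactly. Their poses are not given: they have to be found in the camera images.
- board: Fixed plywood stencilling board 260 x 300 x 18 mm; origin centre of its underside. Its x runs from the turn button (front) to the pins (back), y to the left. On it a white blank 4 mm thick (x -75 to +60) and at x = +90 a 4 mm aluminium register strip, 36 x 284 mm, with two upright pins. Home, the stencil lies on blank and strip, its underside 22 mm above the table.
- pin_a (a point): Mid-play place of the left (+y) pin's foot, on the strip's top, 22 mm above the table; axes as the board's. The strip is clamped by wing nuts in oversize holes: it may sit up to 6 mm either way in board x and y (both pins alike, never turned) and this reading does not follow it, so the pins must be found by feel or sight. Pins are 10 mm thick, stand 14 mm above the strip, tips bevelled 1 mm.
- pin_b (a point): The same for the right (-y) pin, 150 mm from the left one. The stencil's slot goes here.
- stencil_grip (a point): Centre of the black handle on the loose orange stencil, to be held across its 16 mm (x); it is 70 mm long (y), 26 mm tall, its centre 24 mm above the stencil's underside, its lower face 11 mm. Stencil 170 (x) x 200 (y) x 5 mm plastic, 0.2 to 0.35 kg, x points to its two-hole edge, z up. It starts flat on a slatted wooden rack, underside 22 mm above the table.
- hole_round (a point): Centre of the stencil's round hole, 12.5 mm across, at its underside; 30 mm in x and 75 mm in y (left) from the handle's centre. It goes over the left pin.
- hole_slot (a point): Centre of the stencil's slot, 12.5 mm in x by 20 mm in y, at its underside; 30 mm in x and -75 mm in y (right) from the handle's centre. It goes over the right pin.
- button (a joint): Wooden turn button at the board's front, rad: 0 its bar points to board +y (open), grows turning clockwise seen from above, 1.57 it points to board +x over the stencil's front edge (locked), stop at 1.75. Stiff: stays where left, about 2 N at the knob. Bar 18 mm wide, reaches 62 mm from the pivot, underside 29.5 mm above the table, 2.5 mm above a stencil that is fully home.
- button_knob (a point): Middle of the round red knob on the turn button, 16 mm across, 30 mm tall (37.5 to 67.5 mm above the table), 42 mm out from the pivot.
- button_pivot (a point): Turn button's upright pivot axis, at the knob's mid height, at board x = -100 mm, y = 0; axes as the board's.
- pot_red_mid (a point): Small red paint pot, 32 mm across, 47 mm tall, centre; stands between board and rack. Leave alone.
- pot_yellow_mid (a point): Small yellow paint pot, 32 mm across, 47 mm tall, centre; stands between board and rack. Leave alone.
- pot_blue_mid (a point): Small blue paint pot, 32 mm across, 47 mm tall, centre. Leave alone.
- tape_mid (a point): Roll of tape lying flat, 90 mm across, 19 mm tall, centre. Leave alone.
- dauber_mid (a point): Stencil dauber standing on its head, 32 mm across, 95 mm tall, centre. Leave alone.

How it is judged:
On the way, in this order (a step that is already met when the one before it is completed fails the run):
1. the stencil is lifted clear of the rack (height (world z) of stencil_grip above 0.1 m), for 0.2 s.
2. the stencil lies flat and fully home over both pins with the turn button still open (z of hole_round in the frame of pin_a below 0.002 m and z of hole_slot in the frame of pin_b below 0.002 m and horizontal distance between hole_round and pin_a below 0.013 m and horizontal distance between hole_slot and pin_b below 0.015 m and angle between stencil_grip's own z axis and vertical below 0.025 rad and value of joint button below 0.6 rad), for 0.2 s.
At the end, for the whole second after the job is handed in: The stencil lies flat (within 1.4 degrees and 2 mm) on the board with its round hole and slot over the two pins, the turn button points over its front edge (reading above 1.3 rad), and the robot has let go (z of hole_round in the frame of pin_a below 0.002 m and z of hole_slot in the frame of pin_b below 0.002 m and horizontal distance between hole_round and pin_a below 0.013 m and horizontal distance between hole_slot and pin_b below 0.015 m and angle between stencil_grip's own z axis and vertical below 0.025 rad and value of joint button above 1.3 rad); the robot touches nothing.
It fails at once if the stencil is pressed against the board, its pins or its turn button with more than 40 N (contact force between stencil and board above 40 N).
It fails at once if a paint pot, the tape roll or the dauber is shoved more than 25 mm (distance of any of pot_red_mid, pot_yellow_mid, pot_blue_mid, tape_mid, dauber_mid from where it was at the start of the episode above 0.025 m).
It also fails if it takes over 72 s, if anything falls off the work surface, if the arm or the gripper's body presses on something with over 40 N, if the wrist force passes 120 N, or if a joint passes its speed limit or range.

## Working session

There is one attempt and no reset: what is moved stays moved. The work goes in short steps, Python scripts to look and compute and a tool call to move; the robot and the scene stay as the last step left them, time stands still between calls to the robot, and variables do not carry over. Pictures are saved under pics/ and viewed, at most 10 in all, crops included, and the job is handed in when it is done.

Besides the shell and the picture viewer there is one more tool, called after "Request:" by a JSON object that holds its "api" and its "payload". carry_out: Moves the arm, as the interface text tells. Its arguments: {"type":"object","properties":{"plan":{"type":"array","items":{"type":"array","items":{"type":"array","items":{"type":"number"}}}},"squeeze":{"type":"number"}},"required":["plan"]}

```bash
ls; mkdir -p pics
python3 - <<'E'
from station import telemetry, optics, ctrl
import cv2
print(telemetry.get_obs())
for n in ("top","side"):
    c=optics.camera(n); print(n,c["intrinsics"],c["origin"],c["rotation"])
    im=cv2.cvtColor(c["pixels"],cv2.COLOR_RGB2BGR)
    cv2.imwrite(f"pics/{n}0_raw.png",im)
    cv2.imwrite(f"pics/{n}0.png",cv2.resize(im,(800,600),interpolation=cv2.INTER_CUBIC))
E
```

```text
pics
{'time_s': 0.0, 'qpos': array([ 1.10138781e+00,  3.00452061e-01,  1.52160965e+00,  3.98159778e-06,
        1.32068842e+00, -6.65655888e-02]), 'joint_vel': array([ 0.00013724, -0.00083082, -0.00154529,  0.0011475 , -0.00054705,
       -0.00206405]), 'tau': array([ 2.02397270e-03, -5.31799865e+01, -3.52745569e+01,  7.08735734e-02,
        2.44694244e-02, -9.53062158e-05]), 'ee_pos': array([0.21548056, 0.50573645, 0.20488469]), 'eef_rot': array([-3.14043800e+00, -8.08390368e-05,  2.73874869e+00]), 'force': array([-0.09590766, -0.63137528,  0.65031778]), 'moment': array([ 0.0377287 , -0.03148762, -0.03379301]), 'grip_force': 0.0, 'grip_width': 0.09386145967726264}
top [[354.6183015    0.         254.44966055]
 [  0.         354.6183015  197.59109453]
 [  0.           0.           1.        ]] [ 0.44815831 -0.06923623  1.04893879] [-3.02188688  0.00627679 -1.59953076]
side [[404.73615171   0.         254.20918559]
 [  0.         404.73615171 195.54002917]
 [  0.           0.           1.        ]] [ 0.3307294  -0.72113196  0.80154934] [-2.38151082  0.01652847 -0.38075778]
```

View pics/top0.png

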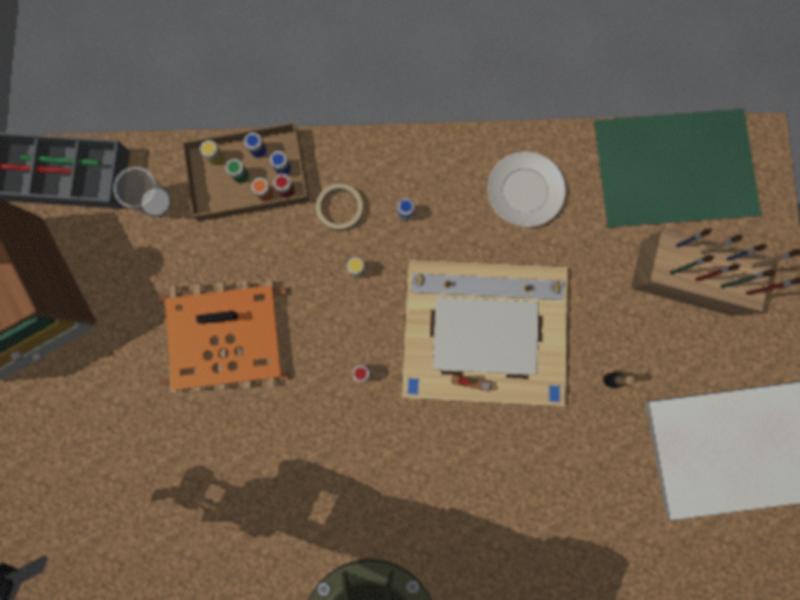

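View pics/side0.png

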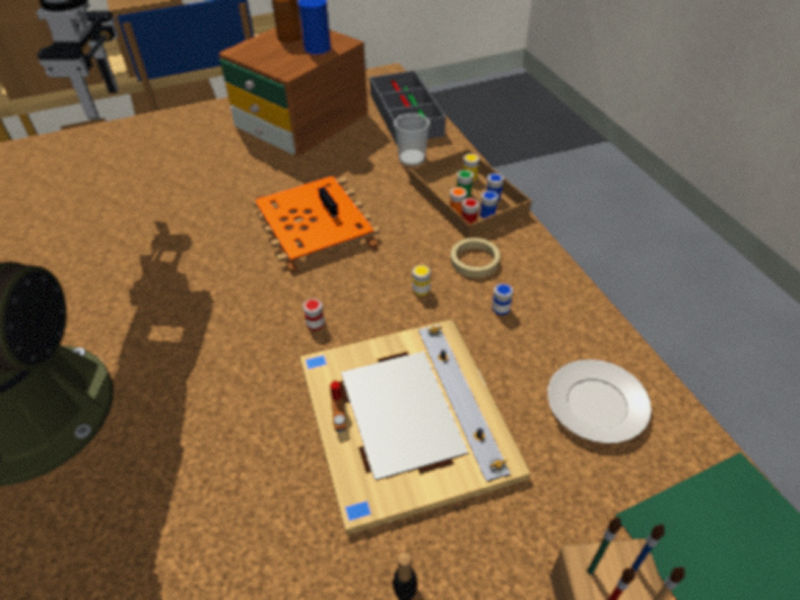

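The top view shows the stencil on its rack at about (222,337), handle (217,317), and the board at (486,335) with pins near (448,284) and (529,288) and the red knob at (463,381). The gripper is out of the way. Next I'll enlarge these areas.

```bash
cat > h.py <<'E'
import numpy as np, cv2
from scipy.spatial.transform import Rotation as R
from station import telemetry, optics, ctrl
def ray(c,u,v,z):
    "raw pixel -> world point on plane z"
    d=R.from_euler('xyz',c["rotation"]).as_matrix()@np.linalg.inv(c["intrinsics"])@[u,v,1]
    o=np.array(c["origin"]); return o+d*(z-o[2])/d[2]
def pix(c,p):
    q=c["intrinsics"]@(R.from_euler('xyz',c["rotation"]).as_matrix().T@(np.array(p)-c["origin"])); return q[:2]/q[2]
def crop(c,x,y,w,h,s):
    im=cv2.cvtColor(c["pixels"],cv2.COLOR_RGB2BGR)[y:y+h,x:x+w]
    im=cv2.resize(im,(w*s,h*s),interpolation=cv2.INTER_CUBIC)
    for i in range(0,w,10): cv2.line(im,(i*s,0),(i*s,8 if i%50 else 16),(255,0,255),1)
    for j in range(0,h,10): cv2.line(im,(0,j*s),(8 if j%50 else 16,j*s),(255,0,255),1)
    return im
E
python3 - <<'E'
from h import *
print(R.from_euler('xyz',telemetry.get_obs()["eef_rot"]).as_matrix().round(3))
t=optics.camera("top"); s=optics.camera("side")
for p in ([.2155,.5057,.2049],):print(pix(t,p),pix(s,p))
cv2.imwrite("pics/a.png",np.hstack([crop(t,100,175,90,80,4),crop(t,252,160,110,80,4)]))
cv2.imwrite("pics/a2.png",crop(t,250,160,114,100,7)[:,:800][:600])
cv2.imwrite("pics/b2.png",crop(t,100,175,86,80,7))
E
```

```text
[[-0.92   0.392 -0.001]
 [ 0.392  0.92  -0.001]
 [ 0.    -0.001 -1.   ]]
[  8.6361787 349.8379926] [66.824481   67.77276408]
```

View pics/a2.png

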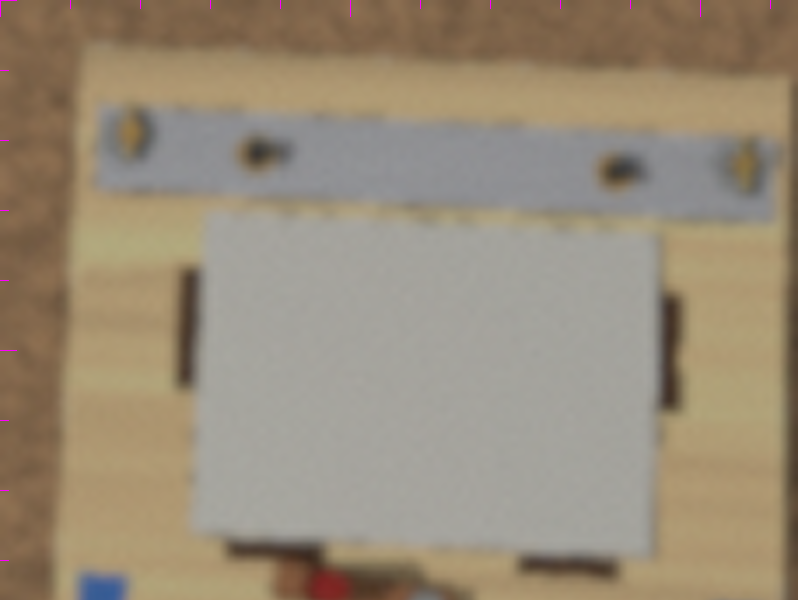

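View pics/b2.png

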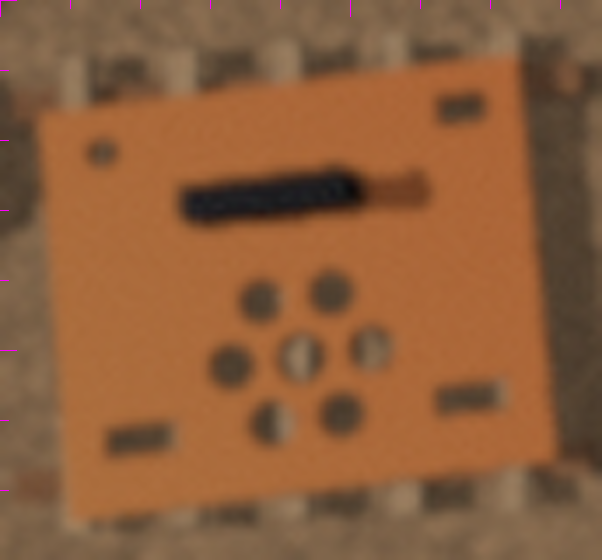

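Crops: the stencil corners are (38,113), (520,55), (555,460), (68,520), with round hole (102,152), slot (462,108) and handle centre ~(268,197). The pins are at ~(252,152) and (612,170), lit on the left with shadows to the right. Next a side close-up of pins and button.

Run:
```python
from h import *
t=optics.camera("top"); s=optics.camera("side")
B=lambda u,v,z: ray(t,100+u/7-.43,175+v/7-.43,z)[:2]
A=lambda u,v,z: ray(t,250+u/7-.43,160+v/7-.43,z)[:2]
c=np.array([B(38,113,.027),B(520,55,.027),B(555,460,.027),B(68,520,.027)])
print("stencil",c.round(4).tolist(),"mid",c.mean(0))
print([np.linalg.norm(c[i]-c[i-1]) for i in range(4)])
# rectangle yaw from y axis
for a,b in((c[0],c[1]),(c[3],c[2])): d=a-b; print("yaw",np.arctan2(-d[0],d[1]))
for a,b in((c[0],c[3]),(c[1],c[2])): d=a-b; print("yaw",np.arctan2(d[1],d[0]))
print("round",B(102,152,.027),"slot",B(462,108,.027),"handle",B(268,197,.059))
print("pins",A(250,152,.036),A(610,170,.036))
# blank corners z .022
b=np.array([A(206,212,.022),A(660,233,.022),A(652,556,.022),A(193,532,.022)]); print("blank",b.round(4).tolist(),b.mean(0))
for a,q in((b[0],b[1]),(b[3],b[2])): d=a-q; print("yaw",np.arctan2(-d[0],d[1]))
for a,q in((b[0],b[3]),(b[1],b[2])): d=a-q; print("yaw",np.arctan2(d[1],d[0]))
st=np.array([A(98,103,.022),A(778,135,.022),A(774,222,.022),A(94,187,.022)]); print("strip",st.round(4).tolist(),st.mean(0))
cv2.imwrite("pics/s2.png",crop(s,190,203,150,112,5)[:600])
```

```text
stencil [[0.6043, 0.3689], [0.6228, 0.1677], [0.4545, 0.1537], [0.4358, 0.3529]] mid [0.52932945 0.26080292]
[np.float64(0.16919334956809653), np.float64(0.20196280994610077), np.float64(0.16889978296358815), np.float64(0.20012876244827538)]
yaw 0.09170227411164102
yaw 0.09319508000922935
yaw 0.09430075710391864
yaw 0.08344506521954406
round [0.58708805 0.34182994] slot [0.60113321 0.19195846] handle [0.56252653 0.26177831]
pins [ 0.61497221 -0.15686605] [ 0.60304268 -0.3048645 ]
blank [[0.5925, -0.1387], [0.578, -0.3274], [0.4446, -0.3163], [0.4598, -0.1285]] [ 0.51873337 -0.22772581]
yaw -0.0763417573108052
yaw -0.08080410071071709
yaw -0.07717375713476515
yaw -0.08325594408720892
strip [[0.64, -0.0951], [0.6179, -0.3791], [0.5812, -0.3751], [0.6044, -0.0923]] [ 0.61088971 -0.23542295]
```

View pics/s2.png

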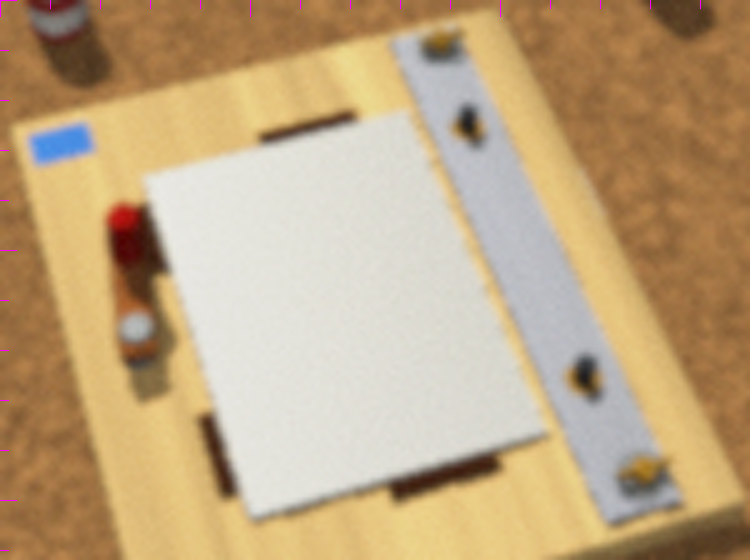

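The side view shows black pins with brass rings at their feet, centred at crop (469,127) and (584,380). The knob top is at (123,217) and the pivot at (136,327). I'll combine the two views and plan the pick.

```bash
cat >> h.py <<'E'
def delta(pos,yaw):
    "tool-frame shift (mm) and tool-z turn from measured pose to world pos, tool-down yaw"
    o=telemetry.get_obs(); M=R.from_euler('xyz',o["eef_rot"])
    T=R.from_euler('xyz',[np.pi,0,yaw])
    print("t",o["time_s"],"at",o["ee_pos"].round(4),"shift mm",(1e3*M.as_matrix().T@(np.array(pos)-o["ee_pos"])).round(1),
      "turn",(M.inv()*T).as_rotvec().round(4),"shift after turn",(1e3*T.as_matrix().T@(np.array(pos)-o["ee_pos"])).round(1))
E
python3 - <<'E'
from h import *
t=optics.camera("top"); s=optics.camera("side")
A=lambda u,v,z: ray(t,250+u/7-.43,160+v/7-.43,z)[:2].round(4)
S=lambda u,v,z: ray(s,190+u/5-.4,203+v/5-.4,z)[:2].round(4)
print("pins top",A(257,152,.024),A(617,170,.024)); print("pins side",S(469,127,.024),S(584,380,.024),"tips",S(468,106,.036),S(586,359,.036))
b=np.array([S(144,177,.022),S(410,112,.022),S(548,434,.022),S(253,519,.022)]);print("blank side",b.tolist(),b.mean(0))
st=np.array([S(392,40,.022),S(460,28,.022),S(682,500,.022),S(609,523,.022)]);print("strip side",st.mean(0))
print("knob top",S(123,215,.0675),A(328,584,.0675),"pivot",S(136,327,.04))
# stencil in side via orange mask
for c,n in((t,"top"),(s,"side")):
    hsv=cv2.cvtColor(c["pixels"],cv2.COLOR_RGB2HSV); m=cv2.inRange(hsv,(5,170,90),(16,255,255))
    cs=max(cv2.findContours(m,0,2)[0],key=cv2.contourArea)
    q=cv2.approxPolyDP(cv2.convexHull(cs),4,True)[:,0]
    w=np.array([ray(c,u,v,.027)[:2] for u,v in q]);print(n,w.round(4).tolist(),w.mean(0))
    # handle: black blob inside
    k=cv2.inRange(hsv,(0,0,0),(180,255,45)); mm=np.zeros_like(k); cv2.fillPoly(mm,[q],255); mm=cv2.erode(mm,np.ones((9,9)))
    cs=max(cv2.findContours(k&mm,0,2)[0],key=cv2.contourArea); r=cv2.minAreaRect(cs);print(" handle px",r,ray(c,*r[0],.052)[:2])
delta([.3,.3,.2],1.663)
E
```

```text
pins top [ 0.6169 -0.1608] [ 0.6048 -0.3106]
pins side [ 0.6188 -0.16  ] [ 0.6058 -0.3101] tips [ 0.6194 -0.1566] [ 0.6072 -0.3072]
blank side [[0.4615, -0.1265], [0.5965, -0.1387], [0.5798, -0.3273], [0.447, -0.3165]] [ 0.5212  -0.22725]
strip side [ 0.61315  -0.235275]
knob top [ 0.4384 -0.1779] [ 0.4375 -0.178 ] pivot [ 0.4288 -0.2185]
top [[0.6072, 0.2959], [0.6152, 0.1703], [0.4582, 0.1561], [0.4658, 0.2222], [0.5784, 0.3159]] [0.54494184 0.23205174]
 handle px ((141.61538696289062, 202.423095703125), (3.4729723930358887, 16.99275779724121), 82.87498474121094) [0.56384744 0.25346003]
side [[0.6114, 0.371], [0.6205, 0.1671], [0.4497, 0.1259], [0.4373, 0.3569]] [0.52974069 0.2552179 ]
 handle px ((209.8845977783203, 129.076904296875), (17.75040626525879, 4.714951992034912), 56.30992889404297) [0.56334524 0.25563332]
t 0.4 at [0.2156 0.5059 0.2054] shift mm [-158.4 -156.4    5.4] turn [-2.0000e-04  1.0000e-04  1.0758e+00] shift after turn [-212.8   65.1    5.4]
```

Request:
{"api": "carry_out", "payload": {"plan": [[[-19.8, -19.5, 0.6, 0, 0, 0, 60], [-19.8, -19.5, 0.6, 0, 0, 0, 60], [-19.8, -19.5, 0.6, 0, 0, 0, 60], [-19.8, -19.5, 0.6, 0, 0, 0, 60], [-19.8, -19.5, 0.6, 0, 0, 0, 60], [-19.8, -19.5, 0.6, 0, 0, 0, 60], [-19.8, -19.5, 0.6, 0, 0, 0, 60], [-19.8, -19.5, 0.6, 0, 0, 0, 60], [0, 0, 0, 0, 0, 0.0896, 60], [0, 0, 0, 0, 0, 0.0896, 60], [0, 0, 0, 0, 0, 0.0896, 60], [0, 0, 0, 0, 0, 0.0896, 60], [0, 0, 0, 0, 0, 0.0896, 60], [0, 0, 0, 0, 0, 0.0896, 60], [0, 0, 0, 0, 0, 0.0896, 60], [0, 0, 0, 0, 0, 0.0896, 60], [0, 0, 0, 0, 0, 0.0896, 60], [0, 0, 0, 0, 0, 0.0896, 60], [0, 0, 0, 0, 0, 0.0896, 60], [0, 0, 0, 0, 0, 0.0896, 60]]]}}

```text
time_s: 2.07
ee_pos: [0.3002, 0.3004, 0.2007]
eef_rot: [3.141, -0.0, 1.659]
force: [-1.0, 1.1, 0.2]
grip_width: 0.0596
grip_force: 0.0
```

```bash
python3 -c "
from h import *
delta([.5637,.2625,.13],1.663)"
```

```text
t 2.0667 at [0.3002 0.3004 0.2007] shift mm [-61.  259.2  70.7] turn [ 0.0001 -0.0001 -0.0038] shift after turn [-62.  258.9  70.7]
```

Request:
{"api": "carry_out", "payload": {"plan": [[[-6.2, 25.9, 7.1, 0, 0, -0.004, 60], [-6.2, 25.9, 7.1, 0, 0, 0, 60], [-6.2, 25.9, 7.1, 0, 0, 0, 60], [-6.2, 25.9, 7.1, 0, 0, 0, 60], [-6.2, 25.9, 7.1, 0, 0, 0, 60], [-6.2, 25.9, 7.1, 0, 0, 0, 60], [-6.2, 25.9, 7.1, 0, 0, 0, 60], [-6.2, 25.9, 7.1, 0, 0, 0, 60], [-6.2, 25.9, 7.1, 0, 0, 0, 60], [-6.2, 25.9, 7.1, 0, 0, 0, 60], [0, 0, 0, 0, 0, 0, 60], [0, 0, 0, 0, 0, 0, 60]]]}}

```text
time_s: 3.07
ee_pos: [0.5642, 0.2631, 0.1286]
eef_rot: [-3.14, 0.0, 1.666]
force: [-1.6, 0.8, -0.4]
grip_width: 0.06
grip_force: 0.0
```

Run:
```python
from h import *
delta([.5637,.2625,.031],1.663)
t=optics.camera("top"); s=optics.camera("side")
cv2.imwrite("pics/c.png",np.hstack([crop(t,105,160,80,100,5),crop(s,155,70,80,100,5)]))
for p in ([.5637,.2625,.052],telemetry.get_obs()["ee_pos"]):print(pix(t,p)-[105,160],pix(s,p)-[155,70])
```

```text
t 3.0667 at [0.5642 0.2631 0.1286] shift mm [-0.5 -0.4 97.6] turn [-0.0015  0.0004  0.0035] shift after turn [-0.5 -0.5 97.6]
[33.42782967 42.56813648] [54.31764422 57.78110125]
[23.09451135 39.57767883] [51.48349782 35.92002936]
```

View pics/c.png

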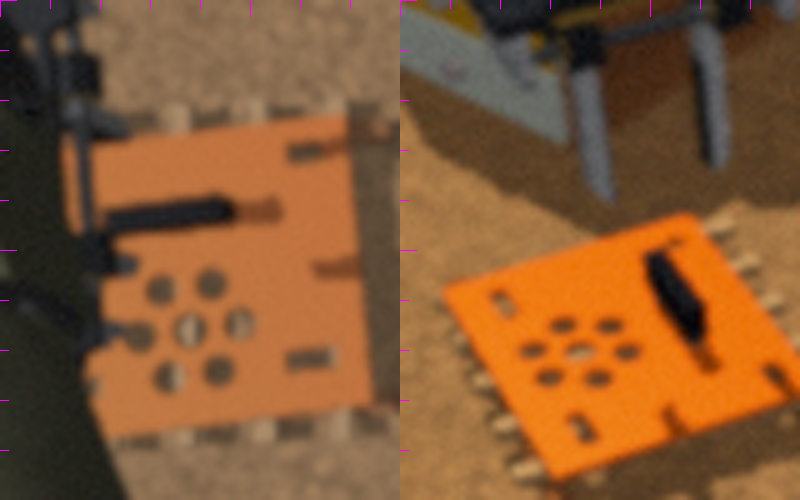

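The side crop shows the handle centred at (677,295), within 2 mm of the estimate, and both fingers are clear of it. Descending to grasp.

Request:
{"api": "carry_out", "payload": {"plan": [[[-0.5, -0.4, 10, -0.0015, 0, 0, 60], [0, 0, 12, 0, 0, 0, 60], [0, 0, 12, 0, 0, 0, 60], [0, 0, 12, 0, 0, 0, 60], [0, 0, 12, 0, 0, 0, 60], [0, 0, 12, 0, 0, 0, 60], [0, 0, 12, 0, 0, 0, 60], [0, 0, 10, 0, 0, 0, 60], [0, 0, 5, 0, 0, 0, 60], [0, 0, 0, 0, 0, 0, 60], [0, 0, 0, 0, 0, 0, 10], [0, 0, 0, 0, 0, 0, 10], [0, 0, 0, 0, 0, 0, 10], [0, 0, 0, 0, 0, 0, 10], [0, 0, 0, 0, 0, 0, 10], [0, 0, 0, 0, 0, 0, 10], [0, 0, 0, 0, 0, 0, 10], [0, 0, 0, 0, 0, 0, 10]]], "squeeze": 25}}

```text
time_s: 4.67
ee_pos: [0.5638, 0.2631, 0.0328]
eef_rot: [3.14, -0.0, 1.668]
force: [1.0, 0.2, 1.9]
grip_width: 0.0162
grip_force: 25.0
```

Request:
{"api": "carry_out", "payload": {"plan": [[[0, 0, -5, 0, 0, 0, 10], [0, 0, -10, 0, 0, 0, 10], [0, 0, -14, 0, 0, 0, 10], [0, 0, -14, 0, 0, 0, 10], [0, 0, -14, 0, 0, 0, 10], [0, 0, -14, 0, 0, 0, 10], [0, 0, -14, 0, 0, 0, 10], [0, 0, -14, 0, 0, 0, 10], [0, 0, -14, 0, 0, 0, 10], [0, 0, -7, 0, 0, 0, 10], [0, 0, 0, 0, 0, 0, 10], [0, 0, 0, 0, 0, 0, 10], [0, 0, 0, 0, 0, 0, 10]]]}}

```text
time_s: 5.75
ee_pos: [0.5632, 0.2629, 0.1518]
eef_rot: [3.141, 0.0, 1.668]
force: [-0.2, 0.2, -2.0]
grip_width: 0.0161
grip_force: 25.0
```

Run:
```python
from h import *
o=telemetry.get_obs();print(o["force"],o["moment"],o["grip_width"])
hm=np.array([.61165,-.23525]); y=-.082; x=np.array([np.cos(y),np.sin(y)])
h=hm-.03*x; print("handle target",h)
delta([h[0],h[1],.16],np.pi/2+y)
```

```text
[-0.20219124  0.19909465 -2.04047148] [-0.01104946 -0.01434953  0.00645604] 0.016139942443380007
handle target [ 0.5817508  -0.23279276]
t 5.75 at [0.5632 0.2629 0.1518] shift mm [-495.2  -29.4   -8. ] turn [0.0003 0.0003 0.1788] shift after turn [-492.5   59.1   -8.2]
```

Request:
{"api": "carry_out", "payload": {"plan": [[[0, 0, 0, 0, 0, 0.0596, 10], [0, 0, 0, 0, 0, 0.0596, 10], [0, 0, 0, 0, 0, 0.0596, 10], [-20, 2.4, 0, 0, 0, 0, 10], [-30, 3.6, 0, 0, 0, 0, 10], [-35, 4.2, 0, 0, 0, 0, 10], [-35, 4.2, 0, 0, 0, 0, 10], [-35, 4.2, 0, 0, 0, 0, 10], [-35, 4.2, 0, 0, 0, 0, 10], [-35, 4.2, 0, 0, 0, 0, 10], [-35, 4.2, 0, 0, 0, 0, 10], [-35, 4.2, 0, 0, 0, 0, 10], [-35, 4.2, 0, 0, 0, 0, 10], [-35, 4.2, 0, 0, 0, 0, 10], [-35, 4.2, 0, 0, 0, 0, 10], [-35, 4.2, 0, 0, 0, 0, 10], [-30, 3.6, 0, 0, 0, 0, 10], [-20, 2.4, 0, 0, 0, 0, 10], [-7.5, 1, 0, 0, 0, 0, 10], [0, 0, 0, 0, 0, 0, 10]]]}}

```text
time_s: 7.42
ee_pos: [0.5817, -0.2339, 0.1515]
eef_rot: [3.142, -0.001, 1.487]
force: [-0.4, 0.6, -1.9]
grip_width: 0.0159
grip_force: 25.0
```

```bash
python3 -c "
from h import *
delta([.58175,-.2328,.07],np.pi/2-.082)"
```

```text
t 7.4167 at [ 0.5817 -0.2339  0.1515] shift mm [ 1.  -0.  81.5] turn [ 0.0001 -0.0007 -0.002 ] shift after turn [ 1.1 -0.  81.5]
```

Request:
{"api": "carry_out", "payload": {"plan": [[[1, 0, 8, 0, 0, -0.002, 10], [0, 0, 12, 0, 0, 0, 10], [0, 0, 14, 0, 0, 0, 10], [0, 0, 14, 0, 0, 0, 10], [0, 0, 14, 0, 0, 0, 10], [0, 0, 14, 0, 0, 0, 10], [0, 0, 12, 0, 0, 0, 10], [0, 0, 6, 0, 0, 0, 10], [0, 0, 0, 0, 0, 0, 10], [0, 0, 0, 0, 0, 0, 10]]]}}

```text
time_s: 8.25
ee_pos: [0.5825, -0.2312, 0.0586]
eef_rot: [3.14, -0.0, 1.491]
force: [-0.0, 0.0, -1.8]
grip_width: 0.0153
grip_force: 25.0
```

Run:
```python
from h import *
delta([.58175,-.2328,.05],np.pi/2-.082)
t=optics.camera("top"); s=optics.camera("side")
cv2.imwrite("pics/d.png",np.hstack([crop(t,260,150,100,100,4),crop(s,215,190,100,100,4)]))
z=telemetry.get_obs()["ee_pos"][2]-.0108+.005
for p in ([.618,-.1602,.036],[.6053,-.3103,.036],[.618,-.1602,z],[.6053,-.3103,z]):print(4*(pix(t,p)-[260,150]),4*(pix(s,p)-[215,190])+[400,0])
```

```text
t 8.25 at [ 0.5825 -0.2312  0.0586] shift mm [-1.6 -0.7  8.6] turn [ 0.0013 -0.0003  0.0025] shift after turn [-1.6 -0.6  8.6]
[105.58297677 120.86922473] [673.17658248 140.16757348]
[314.20747559 132.1122259 ] [766.58264511 343.19633234]
[107.6455193 116.7011388] [674.21857013 121.52369035]
[319.90248918 128.13165509] [769.10910045 325.39149545]
```

View pics/d.png

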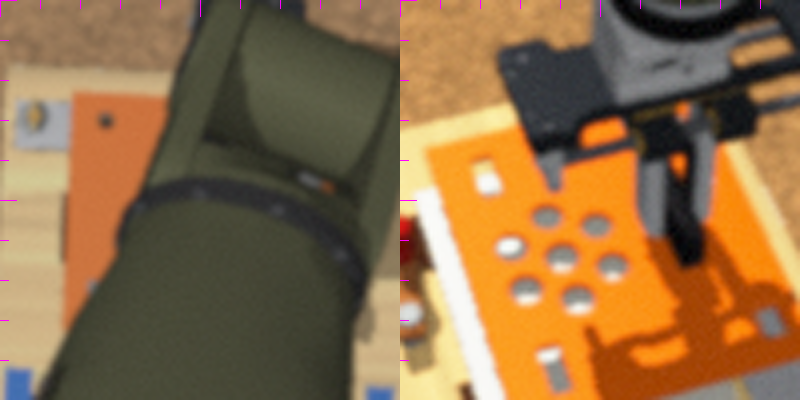

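Top crop: the round hole is visible at (105,120). In the side crop the slot is at (771,321), just in front of the pins; stencil level. I'll measure the offsets to the pins.

Run:
```python
from h import *
t=optics.camera("top"); s=optics.camera("side")
o=telemetry.get_obs();z=o["ee_pos"][2]-.0108+.005
g=255-t["pixels"][:,:,0].astype(float)
w=g[174:187,281:293]; w=np.clip(w-np.median(w)-15,0,None); v,u=np.mgrid[174:187,281:293]
u0,v0=(u*w).sum()/w.sum(),(v*w).sum()/w.sum(); r=ray(t,u0,v0,z)[:2]; print("hole px",u0,v0,r)
sl=ray(s,215+(371-1.5)/4,190+(321-1.5)/4,z)[:2]; print("slot",sl,"dist",np.linalg.norm(r-sl), "yaw",np.arctan2(-(r-sl)[0],(r-sl)[1]))
yw=o["eef_rot"][2]-np.pi/2; X=np.array([np.cos(yw),np.sin(yw)]);Y=np.array([-X[1],X[0]])
print("nominal hole/slot from tcp",o["ee_pos"][:2]+.03*X+.075*Y,o["ee_pos"][:2]+.03*X-.075*Y, "tcp",o["ee_pos"],yw)
```

```text
hole px 286.1993865030675 179.56543967280163 [ 0.61694258 -0.15813637]
slot [ 0.60720665 -0.30702292] dist 0.14920453616486978 yaw -0.06529861459157892
nominal hole/slot from tcp [ 0.61866367 -0.1593977 ] [ 0.60667514 -0.30891784] tcp [ 0.58276537 -0.23176006  0.05939537] -0.08000886272351537
```

Request:
{"api": "carry_out", "payload": {"plan": [[[-1.4, -0.3, 3, 0, 0, 0.001, 10], [-1.4, -0.2, 4, 0, 0, 0, 10], [0, 0, 3, 0, 0, 0, 10], [0, 0, 0, 0, 0, 0, 10], [0, 0, 0, 0, 0, 0, 10]]]}}

```text
time_s: 8.87
ee_pos: [0.5816, -0.2344, 0.0483]
eef_rot: [3.141, -0.0, 1.49]
force: [-0.5, 0.7, -2.2]
grip_width: 0.0161
grip_force: 25.0
```

Request:
{"api": "carry_out", "payload": {"plan": [[[0, 0, 1, 0, 0, 0, 10], [0, 0, 0.7, 0, 0, 0, 10], [0, 0, 0, 0, 0, 0, 10]]]}}

```text
time_s: 9.12
ee_pos: [0.5817, -0.2344, 0.0468]
eef_rot: [3.14, -0.0, 1.49]
force: [0.0, 1.4, -2.3]
grip_width: 0.0159
grip_force: 25.0
```

Request:
{"api": "carry_out", "payload": {"plan": [[[0, 0, 0.7, 0, 0, 0, 10], [0, 0, 0.7, 0, 0, 0, 10], [0, 0, 0, 0, 0, 0, 10]]]}}

```text
time_s: 9.37
ee_pos: [0.5817, -0.2343, 0.0454]
eef_rot: [3.14, -0.0, 1.49]
force: [0.1, -0.3, -1.7]
grip_width: 0.0156
grip_force: 25.0
```

Request:
{"api": "carry_out", "payload": {"plan": [[[0, 0, 0.7, 0, 0, 0, 10], [0, 0, 0.7, 0, 0, 0, 10], [0, 0, 0, 0, 0, 0, 10]]]}}

```text
time_s: 9.62
ee_pos: [0.5817, -0.2344, 0.0439]
eef_rot: [3.14, -0.0, 1.49]
force: [-0.5, 0.2, -2.1]
grip_width: 0.0157
grip_force: 25.0
```

Request:
{"api": "carry_out", "payload": {"plan": [[[0, 0, 0.7, 0, 0, 0, 10], [0, 0, 0.7, 0, 0, 0, 10], [0, 0, 0, 0, 0, 0, 10]]]}}

```text
time_s: 9.87
ee_pos: [0.5816, -0.2344, 0.0425]
eef_rot: [3.14, -0.0, 1.49]
force: [-1.1, 0.0, -1.7]
grip_width: 0.0154
grip_force: 25.0
```

Request:
{"api": "carry_out", "payload": {"plan": [[[0, 0, 1, 0, 0, 0, 10], [0, 0, 1, 0, 0, 0, 10], [0, 0, 0, 0, 0, 0, 10]]]}}

```text
time_s: 10.12
ee_pos: [0.5816, -0.2344, 0.0405]
eef_rot: [3.14, -0.0, 1.49]
force: [1.1, -0.6, -2.6]
grip_width: 0.0158
grip_force: 25.0
```

Request:
{"api": "carry_out", "payload": {"plan": [[[0, 0, 1, 0, 0, 0, 10], [0, 0, 1, 0, 0, 0, 10], [0, 0, 0, 0, 0, 0, 10]]]}}

```text
time_s: 10.37
ee_pos: [0.5816, -0.2343, 0.0384]
eef_rot: [3.14, -0.0, 1.49]
force: [0.1, -0.3, -2.5]
grip_width: 0.0158
grip_force: 25.0
```

Request:
{"api": "carry_out", "payload": {"plan": [[[0, 0, 1, 0, 0, 0, 10], [0, 0, 1, 0, 0, 0, 10], [0, 0, 0, 0, 0, 0, 10]]]}}

```text
time_s: 10.62
ee_pos: [0.5816, -0.2343, 0.0364]
eef_rot: [3.14, -0.0, 1.49]
force: [0.2, 0.3, -2.4]
grip_width: 0.0155
grip_force: 25.0
```

Request:
{"api": "carry_out", "payload": {"plan": [[[0, 0, 1, 0, 0, 0, 10], [0, 0, 1, 0, 0, 0, 10], [0, 0, 0, 0, 0, 0, 10]]]}}

```text
time_s: 10.87
ee_pos: [0.5816, -0.2343, 0.0344]
eef_rot: [3.14, -0.0, 1.49]
force: [0.3, 0.7, -2.1]
grip_width: 0.0156
grip_force: 25.0
```

Request:
{"api": "carry_out", "payload": {"plan": [[[0, 0, 0.6, 0, 0, 0, 10], [0, 0, 0.6, 0, 0, 0, 10], [0, 0, 0, 0, 0, 0, 10]]]}}

```text
time_s: 11.12
ee_pos: [0.5817, -0.2344, 0.0334]
eef_rot: [3.14, -0.0, 1.49]
force: [0.6, -0.1, -1.7]
grip_width: 0.0158
grip_force: 25.0
```

Request:
{"api": "carry_out", "payload": {"plan": [[[0, 0, 0.5, 0, 0, 0, 10], [0, 0, 0, 0, 0, 0, 10], [0, 0, 0, 0, 0, 0, 10]]]}}

```text
time_s: 11.37
ee_pos: [0.5817, -0.2344, 0.033]
eef_rot: [3.14, -0.0, 1.49]
force: [-1.2, 0.6, -2.0]
grip_width: 0.0159
grip_force: 25.0
```

Request:
{"api": "carry_out", "payload": {"plan": [[[0, 0, 0.4, 0, 0, 0, 10], [0, 0, 0, 0, 0, 0, 10], [0, 0, 0, 0, 0, 0, 10]]]}}

```text
time_s: 11.62
ee_pos: [0.5818, -0.2344, 0.0328]
eef_rot: [3.14, -0.0, 1.49]
force: [-0.7, 0.9, 1.4]
grip_width: 0.0155
grip_force: 25.0
```

Request:
{"api": "carry_out", "payload": {"plan": [[[0, 0, 0.4, 0, 0, 0, 10], [0, 0, 0, 0, 0, 0, 10], [0, 0, 0, 0, 0, 0, 10]]]}}

```text
time_s: 11.87
ee_pos: [0.5818, -0.2344, 0.0328]
eef_rot: [3.14, -0.0, 1.49]
force: [-3.8, 2.0, 5.8]
grip_width: 0.0157
grip_force: 25.0
```

It meets the board at exactly the home height with light force. Releasing and rising.

Request:
{"api": "carry_out", "payload": {"plan": [[[0, 0, 0, 0, 0, 0, 50], [0, 0, 0, 0, 0, 0, 50], [0, 0, 0, 0, 0, 0, 50], [0, 0, 0, 0, 0, 0, 50], [0, 0, 0, 0, 0, 0, 50], [0, 0, 0, 0, 0, 0, 50], [0, 0, 0, 0, 0, 0, 50], [0, 0, -6, 0, 0, 0, 50], [0, 0, -12, 0, 0, 0, 50], [0, 0, -15, 0, 0, 0, 50], [0, 0, -15, 0, 0, 0, 50], [0, 0, -15, 0, 0, 0, 50], [0, 0, -15, 0, 0, 0, 50], [0, -15, -12, 0, 0, 0, 50], [0, -30, -10, 0, 0, 0, 50], [0, -30, 0, 0, 0, 0, 50], [0, -30, 0, 0, 0, 0, 50], [0, -15, 0, 0, 0, 0, 50], [0, 0, 0, 0, 0, 0, 50], [0, 0, 0, 0, 0, 0, 50]]]}}

```text
time_s: 13.53
ee_pos: [0.4622, -0.225, 0.1335]
eef_rot: [3.138, 0.001, 1.489]
force: [0.4, 0.2, -0.4]
grip_width: 0.0503
grip_force: 0.0
```

Run:
```python
from h import *
t=optics.camera("top"); s=optics.camera("side")
cv2.imwrite("pics/e.png",np.hstack([crop(t,255,160,80,100,5),crop(s,205,195,80,100,5)]))
delta([.4379,-.1780,.10],np.pi/2-.08)
for p in ([.618,-.1602,.036],[.6053,-.3103,.036]):print(5*(pix(t,p)-[255,160])+2,5*(pix(s,p)-[205,195])+[402,2])
```

```text
t 13.6333 at [ 0.4628 -0.2249  0.1327] shift mm [ 44.8 -28.7  32.7] turn [ 0.0026  0.0003 -0.0009] shift after turn [ 44.8 -28.6  32.7]
[158.97872096 103.08653092] [793.4707281  152.20946685]
[419.75934449 117.14028237] [910.22830639 405.99541543]
```

View pics/e.png

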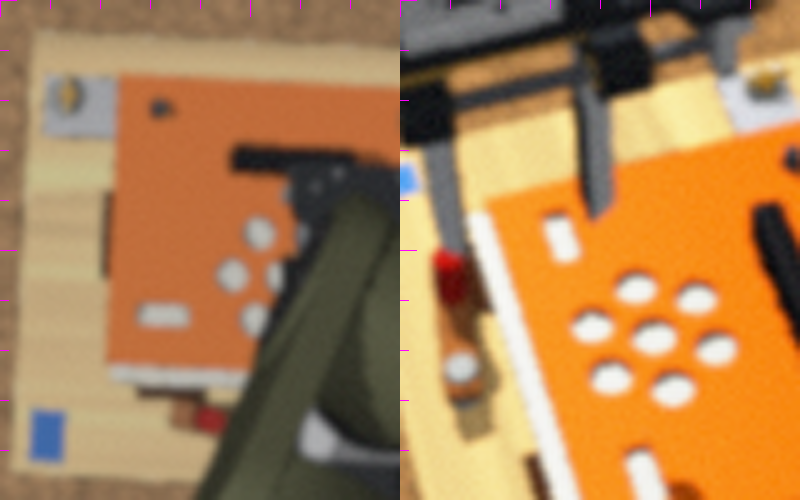

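The stencil is home with the left pin showing through the round hole (160,108). The red knob is at top crop (208,420), side crop (448,262), and still open. Next I'll grip the knob.

Request:
{"api": "carry_out", "payload": {"plan": [[[11, -7, 0, 0.0026, 0, 0, 50], [11, -7, 0, 0, 0, 0, 50], [11, -7, 0, 0, 0, 0, 50], [11, -7, 0, 0, 0, 0, 50], [0.8, -0.7, 10, 0, 0, 0, 50], [0, 0, 15, 0, 0, 0, 50], [0, 0, 15, 0, 0, 0, 50], [0, 0, 15, 0, 0, 0, 50], [0, 0, 15, 0, 0, 0, 50], [0, 0, 12, 0, 0, 0, 50], [0, 0, 6, 0, 0, 0, 50], [0, 0, 0, 0, 0, 0, 50], [0, 0, 0, 0, 0, 0, 50]]]}}

```text
time_s: 14.72
ee_pos: [0.4372, -0.1779, 0.0439]
eef_rot: [-3.14, -0.0, 1.49]
force: [-0.4, -0.7, 0.4]
grip_width: 0.0501
grip_force: 0.0
```

Request:
{"api": "carry_out", "payload": {"plan": [[[0, 0, 0, 0, 0, 0, 10], [0, 0, 0, 0, 0, 0, 10], [0, 0, 0, 0, 0, 0, 10], [0, 0, 0, 0, 0, 0, 10], [0, 0, 0, 0, 0, 0, 10], [0, 0, 0, 0, 0, 0, 10], [0, 0, 0, 0, 0, 0, 10]]], "squeeze": 8}}

```text
time_s: 15.3
ee_pos: [0.4371, -0.1777, 0.0443]
eef_rot: [-3.141, -0.0, 1.49]
force: [0.8, 1.3, 1.3]
grip_width: 0.0158
grip_force: 8.0
```

Run:
```python
from h import *
o=telemetry.get_obs(); p=o["ee_pos"][:2]; yw=o["eef_rot"][2]
P=np.array([.4276,-.2195]); a=-.08; X=np.array([np.cos(a),np.sin(a)]);Y=np.array([-X[1],X[0]])
r=p-P; th=np.arctan2(r@X,r@Y); print(p,"yaw",yw,"bx,by",r@X,r@Y,"th",th,np.linalg.norm(r))
T=np.linspace(th,1.62,17); q=42*np.c_[np.cos(T),np.sin(T)]; q[0]=1e3*np.array([r@Y,r@X]);print(np.diff(q,axis=0).round(1).tolist())
```

```text
[ 0.4370698  -0.17772526] yaw 1.489784588178206 bx,by 0.006101101741265431 0.042397907129517784 th 0.14291989649628148 0.04283463518486514
[[-1.6, 3.7], [-1.1, 3.7], [-1.4, 3.6], [-1.7, 3.5], [-2.1, 3.3], [-2.3, 3.1], [-2.6, 2.9], [-2.9, 2.6], [-3.1, 2.3], [-3.3, 2.0], [-3.5, 1.7], [-3.6, 1.4], [-3.7, 1.0], [-3.8, 0.7], [-3.9, 0.3], [-3.9, -0.0]]
```

Gripped the knob at 15.8 mm opening. Swinging it half way, then the rest.

Request:
{"api": "carry_out", "payload": {"plan": [[[-1.2, 3.7, 0, 0, 0, 0, 10], [-1.1, 3.7, 0, 0, 0, 0, 10], [-1.4, 3.6, 0, 0, 0, 0, 10], [-1.7, 3.5, 0, 0, 0, 0, 10], [-2.1, 3.3, 0, 0, 0, 0, 10], [-2.3, 3.1, 0, 0, 0, 0, 10], [-2.6, 2.9, 0, 0, 0, 0, 10], [-2.9, 2.6, 0, 0, 0, 0, 10], [0, 0, 0, 0, 0, 0, 10]]]}}

```text
time_s: 16.05
ee_pos: [0.4624, -0.1958, 0.0439]
eef_rot: [-3.141, 0.0, 1.49]
force: [-0.5, -0.2, -1.5]
grip_width: 0.0157
grip_force: 8.0
```

Request:
{"api": "carry_out", "payload": {"plan": [[[-3.1, 2.3, 0, 0, 0, 0, 10], [-3.3, 2.0, 0, 0, 0, 0, 10], [-3.5, 1.7, 0, 0, 0, 0, 10], [-3.6, 1.4, 0, 0, 0, 0, 10], [0, 0, 0, 0, 0, 0, 10]]]}}

```text
time_s: 16.47
ee_pos: [0.4683, -0.2099, 0.0439]
eef_rot: [-3.14, 0.0, 1.49]
force: [-3.2, -1.7, -2.2]
grip_width: 0.0156
grip_force: 8.0
```

Request:
{"api": "carry_out", "payload": {"plan": [[[-3.7, 1.0, 0, 0, 0, 0, 10], [-3.8, 0.7, 0, 0, 0, 0, 10], [-3.9, 0.3, 0, 0, 0, 0, 10], [-3.9, 0, 0, 0, 0, 0, 10], [0, 0, 0, 0, 0, 0, 10], [0, 0, 0, 0, 0, 0, 10]]]}}

```text
time_s: 16.97
ee_pos: [0.4695, -0.2252, 0.0441]
eef_rot: [3.141, 0.001, 1.49]
force: [3.7, -1.7, -6.6]
grip_width: 0.0158
grip_force: 8.0
```

Request:
{"api": "carry_out", "payload": {"plan": [[[0, 0, 0, 0, 0, 0, 40], [0, 0, 0, 0, 0, 0, 40], [0, 0, 0, 0, 0, 0, 40], [0, 0, 0, 0, 0, 0, 40], [0, 0, 0, 0, 0, 0, 40], [0, 0, 0, 0, 0, 0, 40], [0, 0, -6, 0, 0, 0, 40], [0, 0, -12, 0, 0, 0, 40], [0, 0, -15, 0, 0, 0, 40], [0, 0, -20, 0, 0, 0, 40], [0, 0, -20, 0, 0, 0, 40], [0, 0, -20, 0, 0, 0, 40], [20, 0, -20, 0, 0, 0, 40], [35, -10, 0, 0, 0, 0, 40], [35, -10, 0, 0, 0, 0, 40], [35, -10, 0, 0, 0, 0, 40], [35, -10, 0, 0, 0, 0, 40], [20, 0, 0, 0, 0, 0, 40], [0, 0, 0, 0, 0, 0, 40], [0, 0, 0, 0, 0, 0, 40]]]}}

```text
time_s: 18.63
ee_pos: [0.4439, -0.0413, 0.1577]
eef_rot: [-3.141, -0.0, 1.492]
force: [-0.4, -0.5, 0.4]
grip_width: 0.04
grip_force: 0.0
```

Run:
```python
from h import *
t=optics.camera("top"); s=optics.camera("side")
cv2.imwrite("pics/f.png",np.hstack([crop(t,255,155,110,110,4)[:,:400],crop(s,190,195,100,110,4)]))
```

```text
(no output)
```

View pics/f.png

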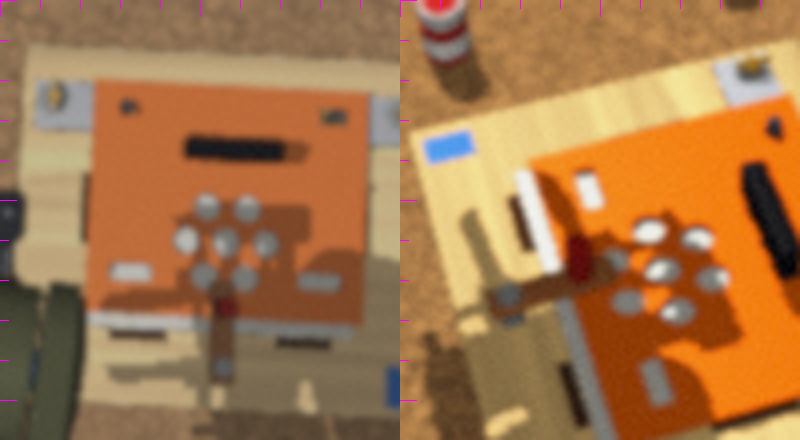

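The bar points straight over the stencil's front edge, from pivot (221,367) to knob (225,307). The stencil is flat with both pins showing at (129,106) and (333,117), and the gripper is clear. Handing in.

```bash
python3 -c "
from station import ctrl
print(ctrl.hand_in())"
```

```text
the job is handed in; nothing more can be done
None
```

The stencil is hung flat and home on both pins, the turn button is swung over its front edge, the gripper has let go and is clear, and the job is handed in (no verdict was returned).

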